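Photograph a mandarin with a two-stage shutter

TASK

Take a picture of the mandarin with the camera on the stand. First set the mandarin down gently in the middle of the white plate in front of the camera; then slide the lens cover fully open, press the red shutter button to its halfway stop and keep it there for a good second so that the camera can focus, and then press it all the way down. Let the button come back up, slide the lens cover fully shut again, and leave everything else where it stands.

Things in the scene. Friction and masses are not known exactly. Their poses are not given: they have to be found in the camera images.
- mandarin: orange mandarin, 48 mm across, 40 mm tall, 0.04 kg, loose on the worktop; origin at the centre of its underside, z up. A tomato (77 mm) and a dark green avocado (89 x 65 mm) lie about as well; the three may have swapped places.
- plate: white round plate, 200 mm across, 21 mm high at the rim, flat inside to 77 mm radius where its floor is 8 to 10 mm above the worktop; loose; origin at the centre of its underside, z up. It stands about 0.2 m in front of the camera, on the robot's side.
- camera: black and silver camera, 45 mm deep (x), 125 mm wide (y), 75 mm high (z), fixed on the stand; origin at the middle of its body. Its own axes: -x is the way the lens looks (towards the robot and 35 degrees down), z is its up direction, which leans 35 degrees from vertical towards the robot. The lens tube stands 26 mm out of the front.
- camera_stand: heavy fixed stand (base 170 x 160 x 12 mm, z up, -x to the front, turned a little); the camera's middle is 150 mm above its origin. A black light panel (108 x 160 mm) hangs over the camera, 100 to 170 mm above the button's level and straight over it: reach the button along the camera's leaning z axis, with the jaws closing along y.
- shutter_top (a point): centre of the top of the red shutter button, 24 mm across, at the +y end of the camera's top; axes as the camera's: pressed along -z. Its top stands 23 mm above the camera's top when up. It goes down 12 mm in all: 6 mm against a soft spring (1.2 N rising to 3 N) to the halfway stop, then, only above 8 N, another 6 mm (12.3 N at the bottom).
- first_stage (a joint): first half of the button's travel in m: 0 up, 0.006 at the halfway stop; springs back
- second_stage (a joint): second half of the button's travel in m: 0 until more than 8 N press on the button, 0.006 fully down (picture taken); springs back
- cover_tab (a point): middle of the top end of the orange tab of the lens cover; axes as the camera's. The tab is 10 mm thick along y and 12 mm along x, and its free upper part reaches 30 mm down from this point along -z of the camera, ahead of the camera's front; there is a thin rail below that. The tab can be pinched across y or pushed along y.
- lens_cover (a joint): sliding lens cover, m: 0 shut (over the lens), 0.052 fully open; it opens towards -y of the camera (away from the shutter button), 1.5 N of friction, and stays where it is left
- avocado: dark green avocado, 89 x 65 x 63 mm, loose; origin under its centre; to be left alone
- tomato: red tomato, 77 mm across, 72 mm tall, loose; origin under its centre; to be left alone
- scissors: yellow-handled scissors, 206 x 84 x 11 mm, lying loose; origin under the centre; to be left alone
Things that resemble listed ones, but are neither listed nor needed, are in the scene too. There is more than one size of the plate; the job needs the larger.

How it is judged (in metres and radians):
On the way, in this order (a step that is already met when the one before it is completed fails the run):
1. the mandarin stands free in the middle of the plate (within 40 mm) (horizontal distance between mandarin and plate below 0.04 m and z of mandarin in the frame of plate between 0 and 0.02 m and contact force between the fingers and mandarin below 0.1 N and linear speed of mandarin below 0.03 m/s), for 0.3 s.
2. the lens cover is fully open (beyond 46 mm) (value of joint lens_cover above 0.046 m), for 0.2 s.
3. the shutter is held at its halfway stop (first stage beyond 4.5 mm, second below 2 mm) for 0.7 s (value of joint first_stage above 0.0045 m and value of joint second_stage below 0.002 m), for 0.7 s.
4. the shutter is pressed fully down (second stage beyond 4.5 mm) (value of joint second_stage above 0.0045 m), for 0.06 s.
At the end, for the whole second after the job is handed in: The mandarin rests on the plate within 40 mm of its centre, the shutter button is up again (within 1.5 mm) and the lens cover is shut (within 5 mm) (all of step 1 and value of joint each of first_stage, second_stage below 0.0015 m and value of joint lens_cover below 0.005 m); the robot touches nothing.
It fails at once if the shutter fired (second stage beyond 3.5 mm) with the lens cover not open (value of joint second_stage above 0.0035 m and value of joint lens_cover below 0.044 m).
It fails at once if the shutter fired without the mandarin on the plate (value of joint second_stage above 0.0035 m and distance between mandarin and plate above 0.06 m).
It fails at once if the mandarin was dropped or thrown (faster than 0.5 m/s out of the fingers) (linear speed of mandarin above 0.5 m/s and contact force between the fingers and mandarin below 0.05 N).
It fails at once if the plate, the avocado, the tomato or the scissors were shifted by more than 40 mm (distance of any of plate, avocado, tomato, scissors from where it was at the start of the episode above 0.04 m).
It also fails if it takes over 72 s, if anything falls off the work surface, if the arm or the gripper's body presses on something with over 40 N, if the wrist force passes 120 N, or if a joint passes its speed limit or range.

ROBOT

A 6-joint arm with a two-finger parallel gripper is mounted at the origin on a cart in front of the work surface, level with it; the furniture and walls round the work are solid. World frame = base frame: x ahead of the robot, y to its left, z up, the work surface at z = 0. Lengths are in m, angles in degrees, forces in N, time in s.
With the tool pointing down it reaches from about 0.25 to 0.725 m from the base axis. Payload 9.7 kg.
Tool frame: the origin (TCP) lies at the very end of the fingers, on their centre line; the grasp point (between the pads) lies 19 mm behind it; z points along the fingers, y is the line along which they close (so a half turn about z gives the same grasp; the last joint's range is limited). The gripper opens to 85 mm and grips with 20 to 120 N. Pads are 22 mm wide; open, the fingers measure 114 mm over their backs; the gripper's body (76 mm by 85 mm) begins 54 mm behind the grasp point. The pads swing forward as they close: fully open they stand 13 mm farther back than shut.
Start: joints at [71.391, 4.979, 10.078, 95.1, 0, 90], TCP at [0.176, 0.521, 0.231] pointing down, gripper open.
Joint ranges: [-179.16, 179.16], [-48.56, 103.87], [-65.8, 70.77], [-126.05, 130.52], [-82.76, 87.17], [-180, 180]. Speed limits (degrees/s): [127.2, 127.2, 147.25, 180, 180, 180].

INTERFACE

Orientations are given as [roll, pitch, yaw] about the fixed x, y, z axes, in that order (R = Rz(yaw) Ry(pitch) Rx(roll)).
In Python, from workcell import bot, viewer, finder gives the robot as it stands. The module is installed in compiled form; this text tells all that it offers.
- The arm moves only by the shell command python3 -m inch 'ROWS' [FORCE]. ROWS is JSON, a list that holds one entry, the list of rows, each a list of 7 numbers: the opening in per cent of the stroke, from 0 (shut) to 100 (fully open), then the shift along the tool's x, y, z in mm, then the turn, a rotation vector about the tool's x, y, z in degrees. In form: [[[grip, tx, ty, tz, ax, ay, az], ...]]. A call has 1 to 8 rows; each row shifts and turns the commanded pose from where the row before left it, along the tool's axes as they then stand; what a row does not reach is not made up. A row lasts 1/8 s, in which the tool goes at most 62.5 mm and 10.7 degrees, less where a joint would pass 70% of its speed; a pose out of reach is approached as far as the arm can. A call with a gripper value outside its range is refused whole. The fingers move at their own pace and stop on an object; FORCE is the grip in N (left out, the last holds). Time passes only in rows, so rows that do not move let the fingers close. It gives the time, the measured TCP pose, the force, the opening and the grip force at its end, in the units of the state.
- bot.get_obs(): the state, without advancing time (a new reading comes with each control period).
- viewer.camera(name): name is "scene" or "top" or "wrist"; returns a dict with "pixels" (384x512x3 uint8, red, green, blue), "vfov" (degrees; the focal length in pixels is half the picture's height over the tangent of half this angle, whatever the lens; pixels are square), "cx", "cy" (the principal point, pixels), "R" (3x3) and "t" (3): a world point X has camera coordinates R X + t. Camera axes: x right, y down, z forward; pixel columns grow to the right and rows downward; lengths in m; the calibration is good to about 2 mm. A picture is of the moment at which its call begins. There is no depth.
- bot.job_done(): hands the job in; it is judged then, once.
Trained networks look in the newest picture that a camera, given by its name, has taken for a name from the list of things; names that differ only in an ending like _2 or _b are one class to them, and where a whole thing is asked for, a point or a joint stands for the part that bears it (a point fixed in the world has none). Each returns a list of dicts, best first, with "conf" (0 to 1); they miss things now and then, are a little off and sometimes report something else, mostly with a low value. They report only what shows in the picture. A call takes as long as a camera call. They do not tell look-alikes from the thing itself.
- finder.outline_of(camera, thing): "pixels" (384x512 bool, what is visible of it) and "extent" ([centre column, centre row, width, height] in pixels, round what is visible of it).
- finder.mark_of(camera, thing): "position" ([column, row] in pixels: a listed point, or the origin of a listed thing).
The state is a dict: "time": time; "q": joint angles; "qd": joint speeds; "joint_efforts": joint torques, N m; "ee_pos": TCP position; "tcp_rot": TCP orientation; "wrist_force": force on the tool from outside, world axes, zero at the start; "torque": the same for the moment, N m; "opening": finger opening in m; "grasp_force": force on a finger pad.
Only numpy, scipy, OpenCV 4.12 (cv2) and the standard library are available. Lean on these libraries where they do the work, as an engineer would, in place of code of your own. Each camera call takes 0.05 s, during which the arm holds its last target. There are 200 camera calls.

## Working session

There is one attempt and no reset: what is moved stays moved. The work goes in short steps, Python scripts to look and compute and a shell command to move; the robot and the scene stay as the last step left them, time stands still between calls to the robot, and variables do not carry over. Pictures are saved under pics/ and viewed, at most 10 in all, crops included, and the job is handed in when it is done.

```bash
mkdir -p pics
cat > h.py <<'E'
import numpy as np, cv2
from workcell import bot, viewer, finder
from scipy.spatial.transform import Rotation as Ro
def cam(n):
    c=viewer.camera(n); c['f']=192/np.tan(np.radians(c['vfov'])/2); c['R']=np.array(c['R']); c['t']=np.array(c['t']); return c
def ray(c,p):
    d=c['R'].T@np.array([(p[0]-c['cx'])/c['f'],(p[1]-c['cy'])/c['f'],1]); return -c['R'].T@c['t'],d
def onz(c,p,z):
    o,d=ray(c,p); return o+d*(z-o[2])/d[2]
def tri(rays):
    A=0;b=0
    for o,d in rays:
        d=d/np.linalg.norm(d);P=np.eye(3)-np.outer(d,d);A=A+P;b=b+P@o
    X=np.linalg.solve(A,b); return X,[np.linalg.norm((np.eye(3)-np.outer(d,d)/(d@d))@(X-o)) for o,d in rays]
def proj(c,X):
    x=c['R']@X+c['t']; return x[:2]/x[2]*c['f']+[c['cx'],c['cy']]
E
python3 - <<'E'
from h import *
print(bot.get_obs())
cs={n:cam(n) for n in('scene','top')}
cv2.imwrite('pics/a.png',np.hstack([cs[n]['pixels'][:,:,::-1] for n in cs])[:,:, :])
im=np.hstack([cs[n]['pixels'][:,:,::-1] for n in cs]); cv2.imwrite('pics/a.png',cv2.resize(np.vstack([cs[n]['pixels'][:,:,::-1] for n in cs]),(400*2,600*2))[:1,:1])
for n in cs: cv2.imwrite(f'pics/{n}.png',cs[n]['pixels'][:,:,::-1])
for n in cs:
  print(n,cs[n]['vfov'],-cs[n]['R'].T@cs[n]['t'])
  for th in['mandarin','plate','camera','camera_stand','shutter_top','cover_tab','tomato','avocado','scissors']:
    print(th,[(round(m['conf'],2),np.round(m['position']).tolist(),np.round(onz(cs[n],m['position'],0),3).tolist()) for m in finder.mark_of(n,th)[:3]])
E
```

```text
{'time': 0.0, 'q': array([ 7.13896790e+01,  5.01125751e+00,  1.00341331e+01,  9.51008624e+01,
       -1.44968858e-03,  8.99994932e+01]), 'qd': array([-0.07230204,  0.02505323,  0.18159939,  0.01520376,  0.00886157,
        0.01881536]), 'joint_efforts': array([ 1.02644317e-04, -5.20386600e+01,  4.64805400e+01,  1.63963489e-02,
        8.19181105e-05,  8.22459242e-06]), 'ee_pos': array([0.17545146, 0.52101037, 0.2305787 ]), 'tcp_rot': array([-1.79922013e+02,  1.44899737e-03,  1.61390188e+02]), 'wrist_force': array([ 0.38848678, -0.67911591,  0.03129082]), 'torque': array([-0.03611464, -0.01145607, -0.0521235 ]), 'grasp_force': 0.0, 'opening': 0.08500577878606913}
scene 48.598676620631004 [ 0.02979938 -0.75432518  0.74382032]
mandarin [(0.75, [188.0, 202.0], [0.43, 0.265, 0.0])]
plate [(0.92, [266.0, 265.0], [0.47, -0.097, -0.0]), (0.73, [224.0, 225.0], [0.464, 0.105, 0.0])]
camera [(0.61, [325.0, 189.0], [0.821, 0.083, 0.0])]
camera_stand [(0.67, [325.0, 232.0], [0.679, -0.083, 0.0])]
shutter_top [(0.38, [309.0, 171.0], [0.853, 0.2, 0.0])]
cover_tab [(0.52, [309.0, 194.0], [0.761, 0.0
[... 164 characters left out ...]
issors [(0.79, [255.0, 331.0], [0.338, -0.252, 0.0])]
top 53.85759763433941 [0.43649422 0.02323248 1.06236056]
mandarin [(0.64, [152.0, 240.0], [0.428, 0.273, 0.0])]
plate [(0.6, [288.0, 224.0], [0.467, -0.108, 0.0]), (0.6, [210.0, 221.0], [0.478, 0.111, 0.0])]
camera [(0.8, [284.0, 132.0], [0.732, -0.101, 0.0])]
camera_stand [(0.56, [279.0, 150.0], [0.681, -0.085, 0.0])]
shutter_top [(0.52, [273.0, 146.0], [0.691, -0.067, 0.0])]
cover_tab [(0.43, [292.0, 171.0], [0.618, -0.122, 0.0])]
tomato [(0.81, [354.0, 228.0], [0.453, -0.293, 0.0])]
avocado [(0.72, [293.0, 173.0], [0.612, -0.125, 0.0]), (0.57, [132.0, 186.0], [0.579, 0.329, 0.0])]
scissors [(0.75, [341.0, 268.0], [0.345, -0.255, 0.0])]
```

View pics/scene.png

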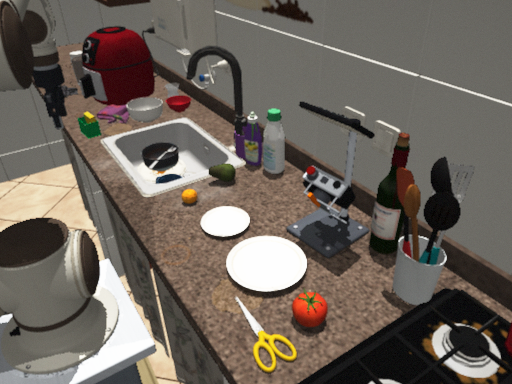

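View pics/top.png

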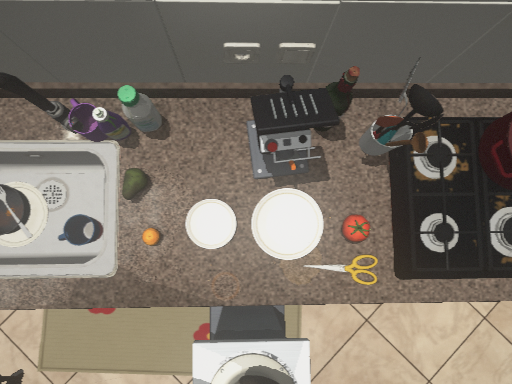

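Run:
```python
from h import *
cs={n:cam(n) for n in('scene','top')}
for n in cs:
  c=cs[n]
  for th in['mandarin','plate']:
    for o in finder.outline_of(n,th)[:2]:
      e=o['extent']; m=o['pixels']; ys,xs=np.nonzero(m)
      p=np.array([onz(c,q,.02) for q in zip(xs,ys)])
      print(n,th,round(o['conf'],2),np.round(e),np.round((p.max(0)+p.min(0))/2,3),np.round(np.ptp(p,0),3), 'centre ray', np.round(onz(c,e[:2],.02),3))
for th in['camera','camera_stand','shutter_top','cover_tab','mandarin']:
  X,r=tri([ray(cs[n],finder.mark_of(n,th)[0]['position']) for n in cs]); print(th,np.round(X,3),np.round(r,4))
```

```text
scene mandarin 0.67 [190. 196.  18.  17.] [0.435 0.264 0.02 ] [0.057 0.078 0.   ] centre ray [0.438 0.264 0.02 ]
scene plate 0.98 [267. 265.  82.  54.] [ 0.466 -0.107  0.02 ] [0.197 0.197 0.   ] centre ray [ 0.461 -0.118  0.02 ]
scene plate 0.96 [227. 225.  52.  31.] [0.466 0.096 0.02 ] [0.139 0.139 0.   ] centre ray [0.46  0.078 0.02 ]
top mandarin 0.63 [150. 238.  14.  16.] [0.437 0.269 0.02 ] [0.046 0.046 0.   ] centre ray [0.433 0.273 0.02 ]
top plate 0.96 [287. 224.  70.  73.] [ 0.47  -0.104  0.02 ] [0.196 0.197 0.   ] centre ray [ 0.467 -0.103  0.02 ]
top plate 0.58 [212. 223.  47.  51.] [0.473 0.107 0.02 ] [0.137 0.137 0.   ] centre ray [0.471 0.104 0.02 ]
camera [ 0.731 -0.092 -0.329] [0.0899 0.0899]
camera_stand [ 0.681 -0.085 -0.011] [0.0073 0.0073]
shutter_top [ 0.641 -0.054  0.196] [0.0006 0.0006]
cover_tab [ 0.588 -0.105  0.171] [0. 0.]
mandarin [ 0.439  0.27  -0.007] [0.0043 0.0043]
```

The pictures show the mandarin at scene (190,196) / top (151,237), and the large plate at (267,265) / (287,224). The button is at (311,171) / (271,146) and the orange tab at (312,197) / (293,167). The heights and sizes agree with the given ones, so I'll move over the mandarin.

```bash
cat >> h.py <<'E'
def delta(pos,rpy=None):
    o=bot.get_obs(); R=Ro.from_euler('xyz',o['tcp_rot'],degrees=True)
    print('at',np.round(o['ee_pos'],4),np.round(o['tcp_rot'],1),'open',round(o['opening'],4),'t',round(o['time'],2),'F',np.round(o['wrist_force'],1))
    print('shift mm',np.round(R.inv().apply(np.array(pos)-o['ee_pos'])*1000,1))
    if rpy is not None:
        T=Ro.from_euler('xyz',rpy,degrees=True); print('turn',np.round((R.inv()*T).as_rotvec(degrees=True),1),'shift after turn',np.round(T.inv().apply(np.array(pos)-o['ee_pos'])*1000,1))
E
python3 -m inch '[[[100,-41,-19.5,10,0,0,0],[100,-41,-19.5,10,0,0,0],[100,-41,-19.5,10,0,0,0],[100,-41,-19.5,10,0,0,0],[100,-41,-19.5,10,0,0,0],[100,-41,-19.5,10,0,0,0],[100,-41,-19.5,10,0,0,0],[100,-41,-19.5,10,0,0,0]]]' 20
python3 -m inch '[[[100,0,0,0,0,0,0],[100,0,0,0,0,0,0]]]'
python3 - <<'E'
from h import *
c=cam('wrist'); cv2.imwrite('pics/w1.png',c['pixels'][:,:,::-1])
for m in finder.outline_of('wrist','mandarin'): print(m['conf'],m['extent'],onz(c,m['extent'][:2],.02))
c2=cam('top'); print([(o['extent'],onz(c2,o['extent'][:2],.02)) for o in finder.outline_of('top','mandarin')[:1]])
delta([.436,.268,.003])
E
```

```text
time: 2.8
ee_pos: [0.4376, 0.2676, 0.1511]
tcp_rot: [180.0, 0.0, 161.4]
wrist_force: [0.6, 1.4, 0.7]
opening: 0.0856
grasp_force: 0.0
time: 3.05
ee_pos: [0.4364, 0.2688, 0.1514]
tcp_rot: [180.0, -0.0, 161.4]
wrist_force: [0.1, 0.4, 0.2]
opening: 0.0859
grasp_force: 0.0
0.89 [258.8, 181.3, 51.2, 63.4] [0.44027642 0.27150781 0.02      ]
[([152.1, 235.4, 16.1, 10.0], array([0.43990318, 0.26706619, 0.02      ]))]
at [0.4361 0.2695 0.1517] [180.    0.  161.5] open 0.0851 t 3.25 F [ 0.2  0.5 -0.7]
shift mm [ -0.3  -1.6 148.6]
```

```bash
python3 -m inch '[[[100,-2.5,0.5,30,0,0,0],[100,0,0,30,0,0,0],[100,0,0,30,0,0,0],[100,0,0,25,0,0,0],[100,0,0,20,0,0,0],[100,0,0,12,0,0,0],[100,0,0,0,0,0,0],[50,0,0,0,0,0,0]]]' 20
python3 -m inch '[[[20,0,0,0,0,0,0],[20,0,0,0,0,0,0],[20,0,0,0,0,0,0],[20,0,0,0,0,0,0],[20,0,0,0,0,0,0]]]' 20
python3 -m inch '[[[20,0,0,-10,0,0,0],[20,0,0,-20,0,0,0],[20,0,0,-30,0,0,0],[20,0,0,-30,0,0,0],[20,0,0,-10,0,0,0],[20,0,0,0,0,0,0]]]' 20
python3 - <<'E'
from h import *
delta([.468,-.105,.1])
E
```

```text
time: 4.25
ee_pos: [0.4395, 0.2688, 0.0052]
tcp_rot: [179.9, 0.0, 161.4]
wrist_force: [-0.3, -0.3, -0.3]
opening: 0.07
grasp_force: 0.0
time: 4.88
ee_pos: [0.4396, 0.2686, 0.0053]
tcp_rot: [179.9, 0.0, 161.4]
wrist_force: [-1.1, -0.2, 6.1]
opening: 0.0437
grasp_force: 20.1
time: 5.62
ee_pos: [0.4393, 0.2685, 0.1045]
tcp_rot: [180.0, 0.0, 161.4]
wrist_force: [-0.5, 0.9, -0.1]
opening: 0.0433
grasp_force: 20.5
at [0.4393 0.2685 0.1045] [180.    0.  161.4] open 0.0433 t 5.62 F [-0.5  0.9 -0.1]
shift mm [-146.4 -344.9    4.4]
```

```bash
python3 -m inch '[[[20,-10,-22,0,0,0,0],[20,-20,-46,0,0,0,0],[20,-22,-52,0,0,0,0],[20,-22,-52,0,0,0,0],[20,-22,-52,0,0,0,0],[20,-22,-52,0,0,0,0],[20,-18,-44,0,0,0,0],[20,-10,-25,0,0,0,0]]]' 20
python3 -m inch '[[[20,0,0,0,0,0,0],[20,0,0,20,0,0,0],[20,0,0,25,0,0,0],[20,0,0,20,0,0,0],[20,0,0,11,0,0,0],[20,0,0,5,0,0,0],[20,0,0,3,0,0,0],[20,0,0,0,0,0,0]]]' 20
python3 - <<'E'
from h import *
c=cam('top')
for th in('mandarin','plate'):
  for o in finder.outline_of('top',th)[:2]: print(th,round(o['conf'],2),np.round(o['extent']),np.round(onz(c,o['extent'][:2],.02),3))
delta([.468,-.105,.0143])
E
```

```text
time: 6.62
ee_pos: [0.4665, -0.1072, 0.1027]
tcp_rot: [-180.0, -0.1, 161.3]
wrist_force: [0.1, 0.6, 0.3]
opening: 0.044
grasp_force: 20.5
time: 7.62
ee_pos: [0.4676, -0.1051, 0.0206]
tcp_rot: [180.0, 0.0, 161.4]
wrist_force: [-0.6, -0.6, 0.6]
opening: 0.0435
grasp_force: 20.5
plate 0.78 [272. 222.  36.  70.] [ 0.472 -0.061  0.02 ]
plate 0.56 [213. 222.  52.  48.] [0.474 0.103 0.02 ]
at [ 0.4677 -0.1052  0.0208] [180.    0.  161.4] open 0.0438 t 7.78 F [-0.  -0.5  0.4]
shift mm [-0.2  0.3  6.5]
```

```bash
python3 -m inch '[[[20,0,0,2,0,0,0],[20,0,0,2,0,0,0],[20,0,0,1.5,0,0,0],[20,0,0,0,0,0,0]]]' 20
```

```text
time: 8.28
ee_pos: [0.4675, -0.1052, 0.015]
tcp_rot: [180.0, 0.0, 161.4]
wrist_force: [-0.4, -0.1, 2.3]
opening: 0.0436
grasp_force: 20.6
```

```bash
python3 -m inch '[[[60,0,0,0,0,0,0],[75,0,0,0,0,0,0],[100,0,0,0,0,0,0],[100,0,0,0,0,0,0],[100,0,0,-15,0,0,0],[100,0,0,-25,0,0,0],[100,0,0,-30,0,0,0],[100,0,0,-40,0,0,0]]]' 20
python3 -m inch '[[[100,30,0,-40,0,0,0],[100,50,0,-40,0,0,0],[100,50,0,-40,0,0,0],[100,30,0,-20,0,0,0],[100,0,0,0,0,0,0],[100,0,0,0,0,0,0]]]' 20
python3 - <<'E'
from h import *
cs={n:cam(n) for n in('scene','top')}
for n in cs:
 c=cs[n]
 for th in('mandarin','plate'):
  for o in finder.outline_of(n,th)[:2]: print(n,th,round(o['conf'],2),np.round(o['extent']),np.round(onz(c,o['extent'][:2],.02),3))
R={}
for th in['camera','camera_stand','shutter_top','cover_tab']:
  for n in cs: print(th,n,[(round(m['conf'],2),np.round(m['position'],1).tolist()) for m in finder.mark_of(n,th)[:2]])
big=lambda c,x,y,w,h:cv2.resize(c['pixels'][y:y+h,x:x+w,::-1],(w*5,h*5),interpolation=cv2.INTER_CUBIC)
cv2.imwrite('pics/b.png',np.vstack([big(cs['scene'],270,150,120,60),big(cs['top'],240,130,120,60)]))
delta([.47,-.1,.3])
E
```

```text
time: 9.28
ee_pos: [0.467, -0.1051, 0.1263]
tcp_rot: [-180.0, -0.0, 161.4]
wrist_force: [0.7, -0.4, 0.2]
opening: 0.0855
grasp_force: 0.0
time: 10.02
ee_pos: [0.3184, -0.055, 0.2629]
tcp_rot: [180.0, 0.0, 161.4]
wrist_force: [0.0, -0.5, -0.4]
opening: 0.0855
grasp_force: 0.0
scene mandarin 0.78 [267. 258.  21.  21.] [ 0.475 -0.097  0.02 ]
scene plate 0.67 [225. 223.  51.  31.] [0.459 0.089 0.02 ]
scene plate 0.58 [265. 266.  80.  59.] [ 0.455 -0.118  0.02 ]
top mandarin 0.72 [288. 225.  20.  14.] [ 0.465 -0.104  0.02 ]
top mandarin 0.66 [293. 162.   8.  14.] [ 0.641 -0.123  0.02 ]
top plate 0.78 [212. 224.  50.  49.] [0.47  0.105 0.02 ]
top plate 0.75 [287. 224.  72.  73.] [ 0.469 -0.103  0.02 ]
camera scene [(0.92, [324.3, 184.4]), (0.37, [220.6, 182.8])]
camera top [(0.75, [281.7, 135.0])]
camera_stand scene [(0.75, [323.6, 230.4])]
camera_stand top [(0.61, [279.0, 148.8])]
shutter_top scene [(0.5, [310.8, 170.1])]
shutter_top top [(0.52, [270.9, 149.5])]
cover_tab scene [(0.53, [306.8, 193.6])]
cover_tab top [(0.55, [294.0, 172.5])]
at [ 0.318  -0.0549  0.2629] [180.    0.  161.4] open 0.0853 t 10.72 F [ 0.3 -0.3  0.7]
shift mm [-158.4    5.7  -37.1]
```

View pics/b.png

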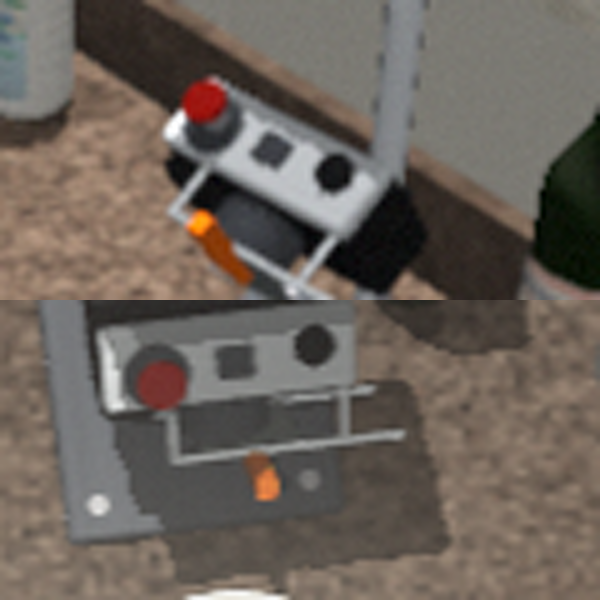

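Scene: red button at about (310.8,170.4), tab top (310.4,194.5). Top: button (272.4,147), tab top end (293.2,167.6), with the rail tilted about 6–7° in yaw. The mandarin sits in the middle of the plate. I'll turn the tool to the camera's lean, since the wrist range calls for the yaw ≈ 6° solution.

```bash
python3 -m inch '[[[50,0,0,-5,0,0,10.4],[0,0,0,-5,0,0,10.4],[0,0,0,-5,0,0,10.4],[0,0,0,-5,0,0,10.4],[0,0,0,-5,0,0,10.4],[0,0,0,-5,0,0,10.4],[0,0,0,-5,0,0,10.4],[0,0,0,-5,0,0,10.4]]]' 20
python3 -m inch '[[[0,0,0,0,0,0,10.4],[0,0,0,0,0,0,10.4],[0,0,0,0,0,0,10.4],[0,0,0,0,0,0,10.4],[0,0,0,0,0,0,10.4],[0,0,0,0,0,0,10.2],[0,0,0,0,0,0,10]]]'
python3 -m inch '[[[0,0,0,0,0,8.8,0],[0,0,0,0,0,8.8,0],[0,0,0,0,0,8.7,0],[0,0,0,0,0,8.7,0],[0,0,0,0,0,0,0],[0,0,0,0,0,0,0]]]'
python3 - <<'E'
from h import *
c=cam('wrist'); cv2.imwrite('pics/w2.png',c['pixels'][:,:,::-1])
t=cam('top')
f=lambda x,y:onz(t,(240+x/5,130+(y-300)/5),.012)
a=f(75,540)-f(40,305); print('stand side yaw',np.degrees(np.arctan2(-a[1],-a[0])))
g=lambda x,y:onz(t,(240+x/5,130+(y-300)/5),.13)
a=g(175,460)-g(405,433); print('rail yaw',np.degrees(np.arctan2(-a[0],a[1])))
for th in['shutter_top','cover_tab','camera']: print(th,[(round(m['conf'],2),np.round(m['position'],1).tolist()) for m in finder.mark_of('wrist',th)[:2]])
o=bot.get_obs();print(np.round(o['q'],1)); delta([.6,-.06,.25])
print('wristcam in tool',Ro.from_euler('xyz',o['tcp_rot'],degrees=True).inv().apply(-c['R'].T@c['t']-o['ee_pos']))
E
```

```text
time: 11.72
ee_pos: [0.318, -0.0549, 0.3031]
tcp_rot: [180.0, -0.0, 77.8]
wrist_force: [0.8, -0.3, -0.9]
opening: -0.0
grasp_force: 0.0
time: 12.6
ee_pos: [0.318, -0.0549, 0.3029]
tcp_rot: [180.0, -0.0, 5.7]
wrist_force: [0.9, 0.5, 0.3]
opening: 0.0001
grasp_force: 0.0
time: 13.35
ee_pos: [0.3404, -0.0746, 0.3188]
tcp_rot: [-178.7, -33.1, 6.0]
wrist_force: [-0.3, 0.1, 0.6]
opening: -0.0
grasp_force: 0.0
stand side yaw 7.771666676359972
rail yaw 6.505973199861995
shutter_top []
cover_tab [(0.51, [308.9, 30.7])]
camera []
[-27.5 -48.5 -24.2  86.5  18.8 150.7]
at [ 0.3409 -0.0739  0.3189] [-178.7  -33.1    6.1] open 0.0001 t 13.6 F [-0.5  0.1 -0.5]
shift mm [179.3  18.5 198.9]
wristcam in tool [ 7.44363697e-02 -3.43702694e-05 -1.42008045e-01]
```

View pics/w2.png

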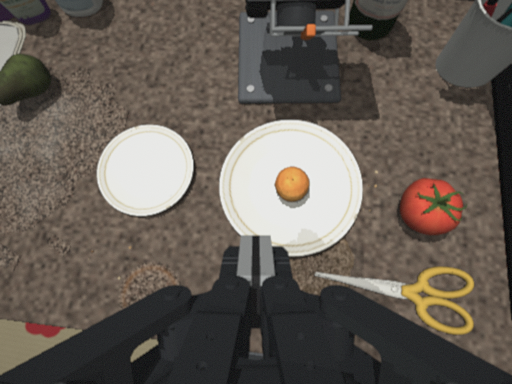

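The wrist camera sits on the tool's +x side, which would put it under the light panel. The picture shows the mandarin centred on the plate at (292,184) and the tab at (310,30). I'll use the half-turned wrist (yaw ≈ 186°) and move out of the joint limit first.

```bash
python3 -m inch '[[[0,33,4,17,0,0,0],[0,33,4,17,0,0,0],[0,33,4,17,0,0,-10],[0,0,0,0,0,0,-10.5],[0,0,0,0,0,0,-10.5],[0,0,0,0,0,0,-10.5],[0,0,0,0,0,0,-10.5],[0,0,0,0,0,0,-10.5]]]' 20
python3 -m inch '[[[0,0,0,0,0,0,-10.5],[0,0,0,0,0,0,-10.5],[0,0,0,0,0,0,-10.5],[0,0,0,0,0,0,-10.5],[0,0,0,0,0,0,-10.5],[0,0,0,0,0,0,-10.5],[0,0,0,0,0,0,-10.5],[0,0,0,0,0,0,-10.5]]]'
python3 -m inch '[[[0,0,0,0,0,0,-10.5],[0,0,0,0,0,0,-10.5],[0,0,0,0,0,0,-10.5],[0,0,0,0,0,0,0],[0,0,0,0,0,0,0]]]'
cat >> h.py <<'E'
TH=6.8
def axes(th=TH):
    z=Ro.from_euler('z',th,degrees=True); return z.apply([[np.cos(.6109),0,np.sin(.6109)],[0,1,0],[-np.sin(.6109),0,np.cos(.6109)]])
E
python3 - <<'E'
from h import *
c=cam('wrist'); cv2.imwrite('pics/w3.png',c['pixels'][:,:,::-1])
cs={n:cam(n) for n in('scene','top')}
print('tab',tri([ray(cs['scene'],(310.4,194.5)),ray(cs['top'],(293.2,167.6))]))
print('btn',tri([ray(cs['scene'],(310.8,170.4)),ray(cs['top'],(272.4,147))]))
for th in['shutter_top','cover_tab','camera']: print(th,[(round(m['conf'],2),np.round(m['position'],1).tolist()) for m in finder.mark_of('wrist',th)[:2]])
o=bot.get_obs();print(np.round(o['q'],1)); delta([.45,-.08,.33],[180,35,-173.2])
print(np.round(proj(c,np.array([.588,-.105,.171]))),np.round(proj(c,np.array([.641,-.054,.196]))))
E
```

```text
time: 14.6
ee_pos: [0.4524, -0.0731, 0.3299]
tcp_rot: [150.3, -15.5, 73.5]
wrist_force: [-0.4, -1.0, -0.0]
opening: -0.0001
grasp_force: 0.0
time: 15.6
ee_pos: [0.4524, -0.0731, 0.3299]
tcp_rot: [159.4, 26.5, 148.4]
wrist_force: [-0.4, -0.4, -0.5]
opening: 0.0002
grasp_force: 0.0
time: 16.23
ee_pos: [0.4523, -0.0734, 0.3299]
tcp_rot: [177.2, 33.1, -176.6]
wrist_force: [0.4, 0.2, -0.2]
opening: 0.0002
grasp_force: 0.0
tab (array([ 0.59911121, -0.10254492,  0.16584671]), [np.float64(0.0005118609467878553), np.float64(0.0005118609467877247)])
btn (array([ 0.6424474 , -0.05022202,  0.19383098]), [np.float64(0.0003490979794773877), np.float64(0.0003490979794775983)])
shutter_top [(0.77, [263.0, 234.0])]
cover_tab [(0.97, [209.7, 187.8])]
camera []
[-18.  -35.4 -17.9  77.2  14.1 -18.5]
at [ 0.4523 -0.0738  0.33  ] [ 177.3   33.1 -176.4] open -0.0001 t 16.52 F [ 0.  -0.5  0.2]
shift mm [ 2.2 -6.  -1.8]
turn [ 0.9 -1.9 -2.7] shift after turn [ 2.5 -5.9 -1.7]
[208. 183.] [253. 232.]
```

View pics/w3.png

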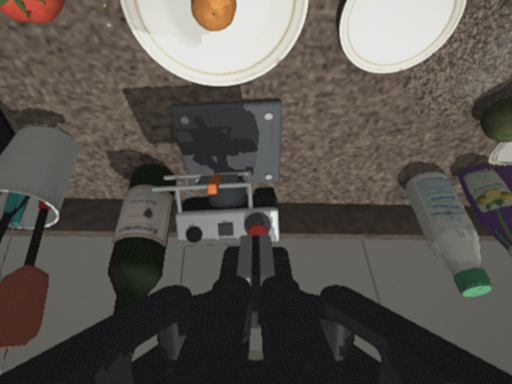

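Run:
```python
from h import *
c=cam('wrist'); cs={n:cam(n) for n in('scene','top')}
# precise red / orange centres in wrist
hsv=cv2.cvtColor(c['pixels'],cv2.COLOR_RGB2HSV)
T=tri([ray(cs['scene'],(310.4,194.5)),ray(cs['top'],(293.2,167.6)),ray(c,(212.5,189))])
B=tri([ray(cs['scene'],(310.8,170.4)),ray(cs['top'],(272.4,147)),ray(c,(258,231))])
print(T,B)
A=axes(); print('B-T in cam axes',A@(B[0]-T[0]))
S=np.array([.681,-.085,0]);print('vs stand+150: B',A@(B[0]-S-[0,0,.15]),'T',A@(T[0]-S-[0,0,.15]))
X=T[0]; pre=X+A[2]*.03; print('target',pre); delta(pre,[180,35,-180+TH])
```

```text
(array([ 0.59957392, -0.10180208,  0.16698463]), [np.float64(0.001436758726813944), np.float64(0.001139745670536609), np.float64(0.002070859309005563)]) (array([ 0.64266884, -0.04936053,  0.19370917]), [np.float64(0.00040055557338925885), np.float64(0.0010618685896450332), np.float64(0.001266608149202375)])
B-T in cam axes [ 0.05546767  0.04697005 -0.00621631]
vs stand+150: B [-0.002649    0.03992733  0.05521533] T [-0.05811667 -0.00704272  0.06143165]
target [ 0.58248682 -0.1038396   0.19155859]
at [ 0.4523 -0.0738  0.33  ] [ 177.3   33.1 -176.4] open -0.0001 t 16.68 F [-0.8 -0.4 -0.1]
shift mm [-31.8 -46.7 183.9]
turn [ 0.9 -1.9 -2.7] shift after turn [-23.6 -45.2 185.5]
```

```bash
python3 -m inch '[[[45,0,0,0,0.9,-1.9,-2.7],[45,-12,-22,0,0,0,0],[45,-11.6,-23,20,0,0,0],[45,0,0,40,0,0,0],[45,0,0,45,0,0,0],[45,0,0,40,0,0,0],[45,0,0,25,0,0,0],[45,0,0,0,0,0,0]]]' 20
python3 - <<'E'
from h import *
c=cam('wrist'); cv2.imwrite('pics/w4.png',c['pixels'][:,:,::-1])
for th in['shutter_top','cover_tab']: print(th,[(round(m['conf'],2),np.round(m['position'],1).tolist()) for m in finder.mark_of('wrist',th)[:2]])
T=np.array([.5996,-.1018,.167]);B=np.array([.6427,-.0494,.1937]);print(proj(c,T),proj(c,B))
delta(T-axes()[2]*.02,[180,35,-180+TH])
E
```

```text
time: 17.68
ee_pos: [0.5733, -0.1043, 0.2018]
tcp_rot: [179.9, 34.8, -173.2]
wrist_force: [0.5, 0.6, 0.8]
opening: 0.0387
grasp_force: 0.0
shutter_top []
cover_tab [(0.91, [251.2, 223.5])]
[253.09042827 220.51518299] [325.87526404 296.58200784]
at [ 0.5738 -0.1049  0.2059] [-179.9   35.1 -173.2] open 0.0385 t 17.82 F [-0.2  0.1  0.4]
shift mm [ 1.2  0.1 66.8]
turn [-0.1  0.1  0. ] shift after turn [ 1.   0.  66.8]
```

View pics/w4.png

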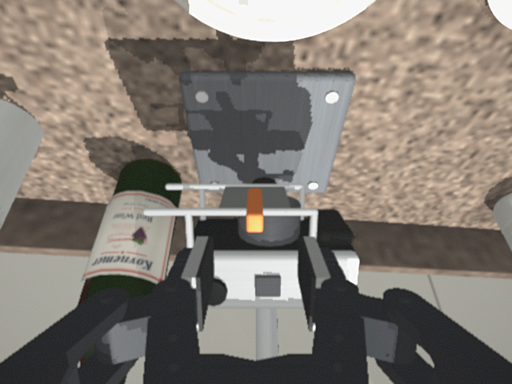

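```bash
python3 -m inch '[[[45,0,0,22,0,0,0],[45,0,0,20,0,0,0],[45,0,0,13,0,0,0],[45,0,0,8,0,0,0],[45,0,0,4,0,0,0],[45,0,0,0,0,0,0]]]' 20
python3 -m inch '[[[0,0,0,0,0,0,0],[0,0,0,0,0,0,0],[0,0,0,0,0,0,0],[0,0,0,0,0,0,0]]]' 20
```

```text
time: 18.58
ee_pos: [0.612, -0.1002, 0.1497]
tcp_rot: [-179.9, 35.1, -173.2]
wrist_force: [-0.4, 1.1, -0.2]
opening: 0.0382
grasp_force: 0.0
time: 19.08
ee_pos: [0.612, -0.1003, 0.15]
tcp_rot: [-179.9, 35.1, -173.2]
wrist_force: [-3.9, 0.0, 5.3]
opening: 0.0096
grasp_force: 25.0
```

```bash
python3 -m inch '[[[0,0,-6,-1,0,0,0],[0,0,-10,0,0,0,0],[0,0,-12,0,0,0,0],[0,0,-12,0,0,0,0],[0,0,-8,0,0,0,0],[0,0,-4,0,0,0,0],[0,0,0,0,0,0,0],[0,0,0,0,0,0,0]]]' 20
python3 - <<'E'
from h import *
cs={n:cam(n) for n in('scene','top')}
T=np.array([.5996,-.1018,.167])
delta(T-axes()[1]*.052-axes()[2]*.02)
E
```

```text
time: 20.08
ee_pos: [0.6169, -0.1431, 0.1501]
tcp_rot: [179.1, 35.1, -172.9]
wrist_force: [-15.1, 43.8, 12.2]
opening: 0.0098
grasp_force: 28.4
at [ 0.6169 -0.1431  0.15  ] [ 179.1   35.1 -172.9] open 0.0095 t 20.18 F [-14.1  43.6  12.5]
shift mm [ 0.4 -8.9 -1.1]
```

```bash
python3 -m inch '[[[0,0,7,0,0,0,0],[0,0,0,0,0,0,0]]]' 20
python3 - <<'E'
from h import *
cs={n:cam(n) for n in('scene','top','wrist')}
big=lambda c,x,y,w,h:cv2.resize(c['pixels'][y:y+h,x:x+w,::-1],(480,300),interpolation=cv2.INTER_CUBIC)
cv2.imwrite('pics/e.png',np.vstack([big(cs['wrist'],120,130,320,200),big(cs['scene'],270,140,96,60)]))
E
```

```text
time: 20.42
ee_pos: [0.6167, -0.1417, 0.1501]
tcp_rot: [179.7, 35.1, -173.0]
wrist_force: [-1.8, 16.0, 3.6]
opening: 0.0098
grasp_force: 24.7
```

View pics/e.png

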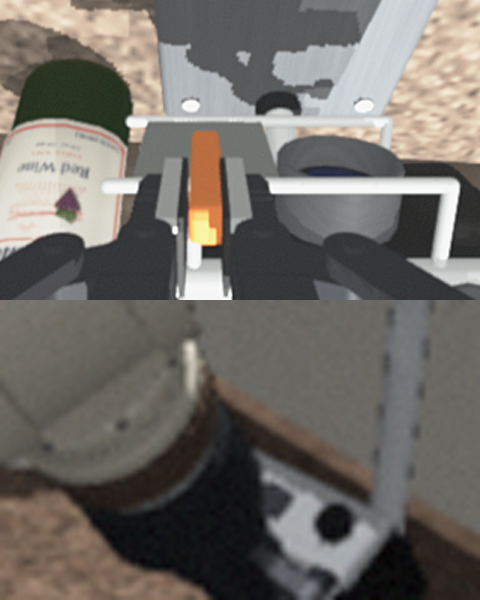

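The tab is gripped and has moved about 42 mm. It isn't at its stop: the fingertips are low and catch the rail bracket that shows between the pads at crop (193,250). I'll re-grip higher.

```bash
python3 -m inch '[[[30,0,0,0,0,0,0],[30,0,0,0,0,0,0],[30,0,0,-6,0,0,0],[30,0,0,-4,0,0,0],[30,0,0,0,0,0,0],[0,0,0,0,0,0,0],[0,0,0,0,0,0,0],[0,0,0,0,0,0,0]]]' 20
python3 -m inch '[[[0,0,-3,0,0,0,0],[0,0,-3,0,0,0,0],[0,0,-2,0,0,0,0],[0,0,0,0,0,0,0]]]' 20
```

```text
time: 21.58
ee_pos: [0.6107, -0.1426, 0.1591]
tcp_rot: [179.7, 35.1, -173.1]
wrist_force: [-11.1, 15.3, 10.1]
opening: 0.0092
grasp_force: 23.6
time: 22.08
ee_pos: [0.611, -0.1446, 0.1589]
tcp_rot: [179.0, 35.1, -172.9]
wrist_force: [-22.9, 43.6, 17.9]
opening: 0.0096
grasp_force: 26.7
```

```bash
python3 -m inch '[[[0,0,7.5,0,0,0,0],[0,0,0,0,0,0,0],[40,0,0,0,0,0,0],[40,0,0,0,0,0,0],[40,0,0,-25,0,0,0],[0,0,0,-35,0,0,0],[0,0,0,-35,0,0,0],[0,0,0,0,0,0,0]]]' 20
python3 - <<'E'
from h import *
c=cam('wrist'); 
im=c['pixels'][120:320,130:430,::-1]; cv2.imwrite('pics/g.png',cv2.resize(im,(750,500),interpolation=cv2.INTER_CUBIC))
for th in['shutter_top','cover_tab']: print(th,[(round(m['conf'],2),np.round(m['position'],1).tolist()) for m in finder.mark_of('wrist',th)[:2]])
T=np.array([.5996,-.1018,.167]);B=np.array([.6427,-.0494,.1937]);print(proj(c,T),proj(c,T-axes()[1]*.0445),proj(c,B),c['f'])
delta(B+axes()[2]*.03,[180,35,-180+TH])
E
```

```text
time: 23.08
ee_pos: [0.5572, -0.1535, 0.2396]
tcp_rot: [-179.8, 35.3, -173.1]
wrist_force: [0.5, -0.7, 0.2]
opening: -0.0001
grasp_force: 0.0
shutter_top [(0.62, [383.7, 264.4])]
cover_tab [(0.7, [263.5, 194.8])]
[321.14651189 191.27093651] [257.57377053 191.17516152] [376.90698996 257.99213517] 342.4694167643553
at [ 0.5569 -0.1526  0.2351] [-180.    35.  -173.2] open 0.0002 t 23.23 F [-0.2 -0.3  0.2]
shift mm [-56.   92.4  59.8]
turn [-0. -0. -0.] shift after turn [-56.   92.4  59.8]
```

View pics/g.png

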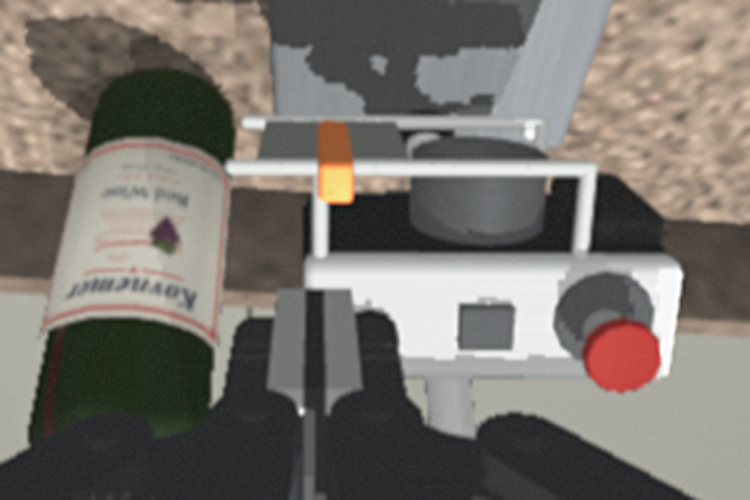

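Run:
```python
from h import *
c=cam('wrist'); A=axes(); B=np.array([.6427,-.0494,.1937]);print(c['cx'],c['cy'])
def pl(u,v,dz):
    o,d=ray(c,(130+u/2.5,120+v/2.5)); P=B+A[2]*dz; s=((P-o)@A[2])/(d@A[2]); return np.round(A@(o+d*s-B)*1000,1)
for n,u,v,dz in[('btn',622,355,0),('bodyL',306,258,-.023),('bodyR',683,262,-.023),('square',487,327,-.023),('tab',337,182,.006),('brL',320,235,-.035),('brR',583,235,-.035)]: print(n,pl(u,v,dz))
o,d=ray(c,(130+477/2.5,120+185/2.5)); 
P=B-A[0]*.045; s=((P-o)@A[0])/(d@A[0]); print('lens top', np.round(A@(o+d*s-B)*1000,1))
```

```text
255.37230326700904 189.0393159871462
btn [-1.7  1.5  0. ]
bodyL [-23.7 -94.2 -23. ]
bodyR [-22.3  26.8 -23. ]
square [  0.8 -34.7 -23. ]
tab [-58.5 -85.3   6. ]
brL [-27.  -89.7 -35. ]
brR [-26.9  -2.1 -35. ]
lens top [-45.  -38.7 -33.2]
```

```bash
python3 -m inch '[[[0,2,20,0,0,0,0],[0,0,17,20,0,0,0],[0,0,0,35,0,0,0],[0,0,0,28,0,0,0],[0,0,0,14,0,0,0],[0,0,0,0,0,0,0]]]' 20
python3 -m inch '[[[0,0,-5,0,0,0,0],[0,0,-5,0,0,0,0],[0,0,-5,0,0,0,0],[0,0,0,0,0,0,0]]]' 20
```

```text
time: 24.02
ee_pos: [0.6059, -0.1091, 0.154]
tcp_rot: [180.0, 34.9, -173.2]
wrist_force: [-0.8, -0.1, 0.3]
opening: -0.0004
grasp_force: 0.0
time: 24.52
ee_pos: [0.6081, -0.1238, 0.1568]
tcp_rot: [179.9, 35.1, -173.1]
wrist_force: [-3.3, 7.3, 4.9]
opening: -0.0
grasp_force: 3.7
```

```bash
python3 -m inch '[[[0,0,-2,0,0,0,0],[0,0,-2,0,0,0,0],[0,0,0,0,0,0,0]]]' 20
```

```text
time: 24.9
ee_pos: [0.6082, -0.125, 0.1568]
tcp_rot: [179.7, 35.1, -173.1]
wrist_force: [-9.2, 20.7, 6.9]
opening: 0.0001
grasp_force: 10.7
```

The cover is hard against its open stop. Next I'll lift clear and move over the button.

```bash
python3 -m inch '[[[0,0,7,0,0,0,0],[0,0,2,-10,0,0,0],[0,0,0,-20,0,0,0],[0,0,0,-18,0,0,0],[0,0,0,0,0,0,0]]]' 20
python3 - <<'E'
from h import *
A=axes(); B=np.array([.6427,-.0494,.1937])+A[0]*-.001+A[1]*.0008
print(A@(bot.get_obs()['ee_pos']-B))
delta(B+A[2]*.02,[180,35,-180+TH])
E
```

```text
time: 25.52
ee_pos: [0.5802, -0.1234, 0.1974]
tcp_rot: [-179.8, 35.2, -173.2]
wrist_force: [0.1, 0.7, 0.1]
opening: 0.0002
grasp_force: 0.0
[-0.05485471 -0.06691824  0.04366973]
at [ 0.5802 -0.1234  0.1974] [-179.8   35.2 -173.2] open 0.0002 t 25.52 F [0.1 0.7 0.1]
shift mm [-54.8  66.9  23.7]
turn [-0.1  0.2  0. ] shift after turn [-54.9  66.9  23.7]
```

```bash
python3 -m inch '[[[0,-8,10,0,0,0,0],[0,-15,18,0,0,0,0],[0,-17,20,4,0,0,0],[0,-10,13,8,0,0,0],[0,-5,6,8,0,0,0],[0,0,0,4,0,0,0],[0,0,0,0,0,0,0]]]' 20
python3 - <<'E'
from h import *
c=cam('wrist'); im=c['pixels'][140:300,160:400,::-1]; cv2.imwrite('pics/k.png',cv2.resize(im,(720,480),interpolation=cv2.INTER_CUBIC))
A=axes(); B=np.array([.6427,-.0494,.1937])+A[0]*-.001+A[1]*.0008
print(A@(bot.get_obs()['ee_pos']-B)*1000, bot.get_obs()['wrist_force'])
E
```

```text
time: 26.4
ee_pos: [0.6302, -0.0494, 0.2058]
tcp_rot: [-180.0, 35.0, -173.2]
wrist_force: [0.0, -0.2, 0.0]
opening: 0.0002
grasp_force: 0.0
[-1.95584382  0.53594528 17.45459738] [-0.4106975   0.01644003 -0.18093736]
```

View pics/k.png

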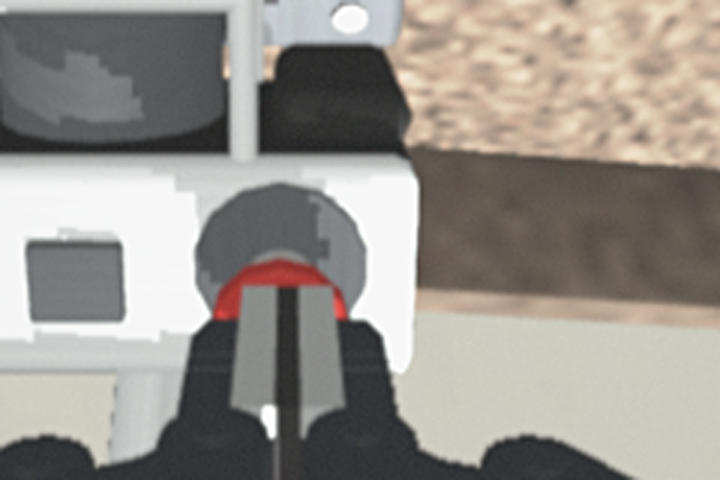

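The fingers are centred over the red button (crop column 287 against 281). I'll go down in steps, watching the force.

```bash
python3 -m inch '[[[0,0,-1,8,0,0,0],[0,0,0,6,0,0,0],[0,0,0,0,0,0,0]]]' 20
python3 -m inch '[[[0,0,0,3,0,0,0],[0,0,0,0,0,0,0]]]'
python3 -m inch '[[[0,0,0,2,0,0,0],[0,0,0,0,0,0,0]]]'
```

```text
time: 26.82
ee_pos: [0.6386, -0.0494, 0.1948]
tcp_rot: [-179.9, 35.0, -173.2]
wrist_force: [-1.0, -0.5, 0.7]
opening: -0.0003
grasp_force: 0.8
time: 27.08
ee_pos: [0.6403, -0.049, 0.193]
tcp_rot: [-179.9, 35.0, -173.2]
wrist_force: [-1.7, -1.5, 1.7]
opening: 0.0001
grasp_force: 1.2
time: 27.32
ee_pos: [0.6414, -0.0489, 0.1917]
tcp_rot: [-179.9, 35.1, -173.2]
wrist_force: [-6.2, -1.9, 4.8]
opening: 0.0001
grasp_force: 3.8
```

```bash
python3 -m inch '[[[0,0,0,-0.5,0,0,0],[0,0,0,0,0,0,0]]]'
python3 -m inch '[[[0,0,0,0,0,0,0],[0,0,0,0,0,0,0],[0,0,0,0,0,0,0],[0,0,0,0,0,0,0],[0,0,0,0,0,0,0],[0,0,0,0,0,0,0],[0,0,0,0,0,0,0],[0,0,0,0,0,0,0]]]'
```

```text
time: 27.58
ee_pos: [0.6412, -0.0489, 0.1919]
tcp_rot: [-179.9, 35.1, -173.2]
wrist_force: [-3.4, -2.1, 3.3]
opening: -0.0
grasp_force: 2.4
time: 28.58
ee_pos: [0.6412, -0.0489, 0.192]
tcp_rot: [-179.9, 35.1, -173.2]
wrist_force: [-5.1, -2.2, 4.1]
opening: -0.0001
grasp_force: 3.1
```

```bash
python3 -m inch '[[[0,0,0,2,0,0,0],[0,0,0,3,0,0,0],[0,0,0,2.5,0,0,0],[0,0,0,0,0,0,0]]]'
python3 -m inch '[[[0,0,0,1.5,0,0,0],[0,0,0,0,0,0,0]]]'
```

```text
time: 29.08
ee_pos: [0.6449, -0.0485, 0.1868]
tcp_rot: [-179.9, 35.1, -173.2]
wrist_force: [-17.7, -1.9, 13.5]
opening: 0.0001
grasp_force: 10.5
time: 29.32
ee_pos: [0.6453, -0.0484, 0.1866]
tcp_rot: [-179.9, 35.1, -173.2]
wrist_force: [-31.9, -2.8, 21.9]
opening: 0.0002
grasp_force: 18.0
```

The second stage bottomed out. Before shutting the cover from the −y side, I'll release and check that the bottle leaves enough room.

```bash
python3 -m inch '[[[0,0,0,-4,0,0,0],[0,0,0,-8,0,0,0],[0,0,0,-14,0,0,0],[0,0,0,-20,0,0,0],[0,0,0,-15,0,0,0],[0,0,0,0,0,0,0]]]'
python3 - <<'E'
from h import *
cs={n:cam(n) for n in('scene','top')}
print('cap',tri([ray(cs['scene'],(404,138)),ray(cs['top'],(350,73))]),'base',onz(cs['scene'],(384,246),0),onz(cs['scene'],(372,246),0))
A=axes(); B=np.array([.6427,-.0494,.1937])+A[0]*-.001+A[1]*.0008
print(A@(bot.get_obs()['ee_pos']-B)*1000)
P=B-A[0]*.058-A[1]*.112-A[2]*.008; print('push start',P); delta(P+A[2]*.05,[180,35,-180+TH])
E
```

```text
time: 30.08
ee_pos: [0.6116, -0.0524, 0.236]
tcp_rot: [-179.9, 35.2, -173.1]
wrist_force: [-0.6, 0.5, -0.8]
opening: -0.0004
grasp_force: 0.0
cap (array([ 0.77377541, -0.20661884,  0.30847411]), [np.float64(0.0016828292677849791), np.float64(0.0016828292677850425)]) base [ 0.76696851 -0.21534882  0.        ] [ 0.74115122 -0.19754833  0.        ]
[-1.54639185e+00  3.07993269e-02  5.09604661e+01]
push start [ 0.61243425 -0.16499675  0.15330425]
at [ 0.6115 -0.0523  0.234 ] [-180.    35.  -173.2] open -0.0002 t 30.18 F [ 0.4 -0.  -0.6]
shift mm [  56.5 -112.     9. ]
turn [-0.  0.  0.] shift after turn [  56.5 -112.     9. ]
```

```bash
python3 -m inch '[[[0,15,-15,0,0,0,0],[0,21,-35,0,0,0,0],[0,20.5,-40,0,0,0,0],[0,0,-22,15,0,0,0],[0,0,0,20,0,0,0],[0,0,0,16,0,0,0],[0,0,0,8,0,0,0],[0,0,0,0,0,0,0]]]'
python3 -m inch '[[[0,0,6,0,0,0,0],[0,0,8,0,0,0,0],[0,0,8,0,0,0,0],[0,0,8,0,0,0,0],[0,0,8,0,0,0,0],[0,0,8,0,0,0,0],[0,0,6,0,0,0,0],[0,0,0,0,0,0,0]]]'
python3 - <<'E'
from h import *
A=axes(); B=np.array([.6427,-.0494,.1937])+A[0]*-.001+A[1]*.0008
print(A@(bot.get_obs()['ee_pos']-B)*1000)
E
```

```text
time: 31.18
ee_pos: [0.6125, -0.1645, 0.1529]
tcp_rot: [-180.0, 35.0, -173.1]
wrist_force: [-0.9, 0.3, 0.3]
opening: -0.0003
grasp_force: 0.0
time: 32.17
ee_pos: [0.6062, -0.1127, 0.1534]
tcp_rot: [-180.0, 35.0, -173.1]
wrist_force: [-0.4, 0.1, 0.6]
opening: -0.0
grasp_force: 0.0
[-57.99345969 -59.35355849  -7.90291367]
```

```bash
python3 -m inch '[[[0,0,4,0,0,0,0],[0,0,4,0,0,0,0],[0,0,0,0,0,0,0]]]'
python3 -m inch '[[[0,0,3,0,0,0,0],[0,0,0,0,0,0,0]]]'
python3 -m inch '[[[0,0,3,0,0,0,0],[0,0,0,0,0,0,0]]]'
```

```text
time: 32.55
ee_pos: [0.6054, -0.1074, 0.1535]
tcp_rot: [-179.7, 35.0, -173.2]
wrist_force: [2.2, -12.5, -2.1]
opening: -0.0003
grasp_force: 6.0
time: 32.8
ee_pos: [0.6052, -0.1065, 0.1536]
tcp_rot: [-179.5, 35.0, -173.3]
wrist_force: [4.7, -23.0, -3.7]
opening: 0.0002
grasp_force: 11.2
time: 33.05
ee_pos: [0.6051, -0.1056, 0.1537]
tcp_rot: [-179.3, 35.0, -173.4]
wrist_force: [7.0, -31.4, -5.4]
opening: 0.0003
grasp_force: 16.4
```

```bash
python3 -m inch '[[[0,0,-8,0,0,0,0],[0,0,-6,0,0,0,0],[0,0,0,-20,0,0,0],[0,0,0,-40,0,0,0],[0,0,0,-45,0,0,0],[0,0,0,-40,0,0,0],[0,0,0,-20,0,0,0],[0,0,0,0,0,0,0]]]'
python3 - <<'E'
from h import *
c=cam('wrist'); t=cam('top'); A=axes(); B=np.array([.6427,-.0494,.1937])
cv2.imwrite('pics/z.png',np.vstack([c['pixels'][:300,:,::-1],t['pixels'][100:300,:,::-1]]))
for th in['shutter_top','cover_tab']: print(th,[(round(m['conf'],2),np.round(m['position'],1).tolist()) for m in finder.mark_of('wrist',th)[:2]],)
m=finder.mark_of('wrist','cover_tab')[0]['position'];o,d=ray(c,m);P=B+A[2]*.006;s=((P-o)@A[2])/(d@A[2]);print(A@(o+d*s-B)*1000)
for th in('mandarin','plate','tomato','avocado','scissors'):
  for o in finder.outline_of('top',th)[:2]: print(th,round(o['conf'],2),np.round(o['extent']),np.round(onz(t,o['extent'][:2],.02),3))
print(bot.get_obs()['wrist_force'])
E
```

```text
time: 34.05
ee_pos: [0.5124, -0.1246, 0.2905]
tcp_rot: [-179.9, 35.2, -173.1]
wrist_force: [0.1, -0.4, -1.2]
opening: 0.0001
grasp_force: 0.0
shutter_top [(0.71, [321.4, 231.9])]
cover_tab [(0.77, [283.1, 174.6])]
[-54.76967929 -34.22131993   6.        ]
mandarin 0.75 [289. 149.  63.  43.] [ 0.679 -0.111  0.02 ]
mandarin 0.66 [285. 224.  12.  16.] [ 0.467 -0.097  0.02 ]
plate 0.79 [212. 223.  51.  50.] [0.472 0.105 0.02 ]
plate 0.62 [281. 223.  59.  73.] [ 0.471 -0.085  0.02 ]
tomato 0.72 [360. 227.  23.  24.] [ 0.456 -0.306  0.02 ]
avocado 0.93 [135. 184.  25.  31.] [0.581 0.317 0.02 ]
avocado 0.27 [276. 145.  13.  13.] [ 0.69  -0.075  0.02 ]
[ 0.56841259 -0.3013925   0.3777928 ]
```

View pics/z.png

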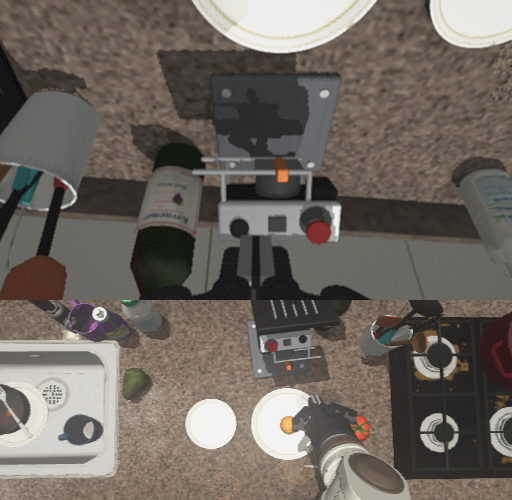

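The tab at (282,175) is centred over the lens, the button is up at (318,231), and the mandarin lies mid-plate at top (289,424 in the composite). The robot is clear of everything, so I'll hand in.

```bash
python3 -c "
from workcell import bot
print(bot.job_done())"
```

```text
the job is handed in; nothing more can be done
None
```

The job is handed in at about 34 s of the 72 s allowed, with no verdict returned: the mandarin is mid-plate, the shutter was held at halfway for over a second and then pressed to the bottom, the button is up, and the lens cover is pushed to its shut stop.

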